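Take the ball level from the vise and level the instrument stand

TASK

Slide the vise jaw open, lift the ball level out and set it down lengthwise on the dark rubber strip of the levelling stand. Then take the stand's knob, press it down so that the levelling foot stands on the base, and turn the knob until the ball of the level rests midway between the two rings. Finish while still gripping the knob and pressing it down, with the ball centred: do not let go, and leave the tape roll that lies nearby where it is.

Things in the scene. Friction and masses are not known exactly. Their poses are not given: they have to be found in the camera images.
- vise: Quick-slide vise fixed on the desk: grey base plate 146 x 170 x 10 mm, dark steel jaws with tops 23.5 mm above the desk. Origin on the desk under the middle of the clamped level (the plate reaches from y = -110 to +60 mm). x axis along the jaws; fixed jaw at +y (inner face y = +15.5 mm), sliding jaw at -y.
- jaw (a joint): Travel of the sliding jaw, m: about 0 = closed on the level, 0.035 = fully open. It slides along the vise's -y axis, needs about 2 N and stays where it is left. Its lip covers the edge of the level's foot by about 4 mm: open it by well over 15 mm before lifting the level.
- jaw_post (a point): Centre of the top face of the black upright post on the sliding jaw: 16 mm along the vise's x, 14 mm across, standing 31 mm above the jaw; this point is 54.5 mm above the desk, at y = -46 mm of the vise when closed. Pinch it from above across its 16 mm.
- level: Ball level, loose, aluminium, 0.16 to 0.26 kg: foot 90 x 30 x 8 mm, body 90 x 22 mm up to 32 mm height, clear tube 14 mm thick (up to 46 mm) with black end caps and a black ball over a white strip. Origin: centre of its underside; x along its length, z up. In the vise it lies along vise x, underside 10 mm up, at most 8 mm off-middle. Grip the 22 mm body from above, tips just above the jaws.
- ball_centre (a point): Centre of the level's 10 mm black ball, 39 mm above the level's underside. It rolls to the LOWER end of the tube, 0.4 mm per milliradian of slope, and settles within about 2 s. Centred: its x in the level's frame is 0, midway between the two thin black rings (13.5 mm apart).
- stand: Base of the levelling stand, fixed on the desk: grey plate 226 x 112 x 12 mm, origin at the centre of its underside. x axis points from the knob (x = -75 mm, near end) to the hinge of its upper plate (x = +85 mm, 38 mm up).
- plate: Hinged steel plate of the stand, 206 x 86 x 8 mm. Origin on the hinge line at mid thickness (top face z = +4 mm); x along the plate from the knob (x = -160 mm) to the hinge, z up. A spring lifts the knob end 0.06 rad to a stop; pressing it down takes 2 to 4 N, up to 9 N if a stiff grip resists its tilting, and the foot meets the pad after 10 to 15 mm at the knob: push with some 12 N.
- plate_seat (a point): Centre of the dark rubber strip (106 x 42 mm, along the plate) on the plate's top face, where the level must stand, lengthwise along the plate; 105 mm from the knob's axis.
- knob (a joint): Turn of the knob, rad, growing CLOCKWISE from above, -1.9 to 1.5; stays where left. At 0 its grip bar lies along the plate's x; at q it is turned clockwise by q. Clockwise screws the foot out, 3.2 mm/rad, raising the pressed knob end. At first that end is too low when pressed: level needs 0.4 to 1.6 rad clockwise, differing each run (watch the ball: 8 mm/rad, moving away from the knob).
- knob_grip (a point): Point on the knob's axis, 10 mm below the top of its black grip bar and 23 mm above the plate's top face. Bar 40 x 14 mm, 26 mm tall, on a round collar 38 mm across whose top is 7 mm above the plate's top face. Pinch the bar across its 14 mm from above.
- foot: Steel screw foot, 10 mm thick, under the knob below the plate; moves with the knob. It touches the pad only while the knob is pressed down.
- pad: Steel pad, 20 mm across, on the stand's base under the foot.
- tape_roll: Bystander: brown tape roll 104 x 104 x 24 mm lying flat, loose; origin at the centre of its underside.

How it is judged:
By the outcome, as a careful person would: the job done as asked, in the order asked, and still so for the second after the job is handed in, while the arm keeps its last pose, push and grip.
It also fails if it takes over 64 s, if anything falls off the work surface, if the arm or the gripper's body presses on something with over 40 N, if the wrist force passes 120 N, or if a joint passes its speed limit or range.

ROBOT

A 6-joint arm with a two-finger parallel gripper is mounted at the origin on a cart in front of the work surface, level with it; the furniture and walls round the work are solid. World frame = base frame: x ahead of the robot, y to its left, z up, the work surface at z = 0. Lengths are in m, angles in degrees, forces in N, time in s.
With the tool pointing down it reaches from about 0.35 to 0.8 m from the base axis. Payload 7.3 kg.
Tool frame: the origin (TCP) lies between the finger pads; the fingertips stand 11 mm ahead of it and the grasp point (between the pads) lies 8 mm behind it; z points along the fingers, y is the line along which they close (so a half turn about z gives the same grasp; the last joint's range is limited). The gripper opens to 85 mm and grips with 20 to 120 N. Pads are 22 mm wide; open, the fingers measure 114 mm over their backs; the gripper's body (76 mm by 85 mm) begins 54 mm behind the grasp point. The pads swing forward as they close: fully open they stand 13 mm farther back than shut.
Start: joints at [62.166, 19.595, 87.324, -0, 73.075, -8.365], TCP at [0.175, 0.495, 0.242] pointing down, gripper open.
Joint ranges: [-145.02, 145.02], [-44.19, 115.74], [2.07, 154.8], [-57.11, 237.11], [16.16, 152.29], [-177.93, 177.93]. Speed limits (degrees/s): [147.25, 147.25, 180, 180, 180, 180].

INTERFACE

Orientations are given as [roll, pitch, yaw] about the fixed x, y, z axes, in that order (R = Rz(yaw) Ry(pitch) Rx(roll)).
In Python, from station import r gives the robot as it stands.
- The arm moves only by the tool drive_tool, never from a script. Its argument "series" is text: rows parted by semicolons, each of 6 numbers parted by spaces: the shift along the tool's x, y, z in m, then the turn, a rotation vector about the tool's x, y, z in rad. A call has 1 to 12 rows; each row shifts and turns the commanded pose from where the row before left it, along the tool's axes as they then stand; what a row does not reach is not made up. A row lasts 1/12 s, in which the tool goes at most 41.7 mm and 7.16 degrees, less where a joint would pass 70% of its speed; a pose out of reach is approached as far as the arm can. A call with a gripper value outside its range is refused whole. "jaw" is the opening, from 0 (shut) to 1 (fully open), set as the call begins (left out, the last holds). The fingers move at their own pace and stop on an object; the grip force is fixed at half the most. Time passes only in rows, so rows that do not move let the fingers close. It gives the time, the measured TCP pose, the force, the opening and the grip force at its end, in the units of the state.
- r.observe(): the state, without advancing time (a new reading comes with each control period).
- r.snapshot(name): name is "side" or "top" or "wrist"; returns a dict with "frame" (400x640x3 uint8, red, green, blue), "fovy" (degrees; the focal length in pixels is half the picture's height over the tangent of half this angle, whatever the lens; pixels are square), "cx", "cy" (the principal point, pixels), "camera_from_world" (4x4, takes a point from world to camera coordinates). Camera axes: x right, y down, z forward; pixel columns grow to the right and rows downward; lengths in m; the calibration is good to about 2 mm. A picture is of the moment at which its call begins. There is no depth.
- r.finish_job(): hands the job in; it is judged then, once.
The state is a dict: "time": time; "qpos": joint angles; "joint_velocities": joint speeds; "joint_torque": joint torques, N m; "ee_pos": TCP position; "orientation": TCP orientation; "wrist_force": force on the tool from outside, world axes, zero at the start; "ft_torque": the same for the moment, N m; "opening": opening from 0.0 (shut) to 1.0 (fully open); "grip_force": force on a finger pad.
Only numpy, scipy, OpenCV 4.12 (cv2) and the standard library are available. Lean on these libraries where they do the work, as an engineer would, in place of code of your own. Each camera call takes 0.05 s, during which the arm holds its last target. There are 200 camera calls.

## Working session

There is one attempt and no reset: what is moved stays moved. The work goes in short steps, Python scripts to look and compute and a tool call to move; the robot and the scene stay as the last step left them, time stands still between calls to the robot, and variables do not carry over. Pictures are saved under pics/ and viewed, at most 10 in all, crops included, and the job is handed in when it is done.

Besides the shell and the picture viewer there is one more tool, called after "Emit:" by a JSON object that holds its "fn" and its "kwargs", one argument or row to a line. drive_tool: Moves the arm, as the interface text tells. Its arguments: {"type":"object","properties":{"series":{"type":"string"},"jaw":{"type":"number"}},"required":["series"]}

```bash
mkdir -p pics; ls; cat > h.py <<'E'
import numpy as np, cv2
from station import r
def snap(n,f=None):
    s=r.snapshot(n)
    if f: cv2.imwrite('pics/'+f,s['frame'][:,:,::-1])
    return s
def P(s):
    f=200/np.tan(np.radians(s['fovy'])/2)
    K=np.array([[f,0,s['cx']],[0,f,s['cy']],[0,0,1]])
    return K,np.array(s['camera_from_world'])
def proj(s,p):
    K,T=P(s); c=T[:3,:3]@np.asarray(p,float)+T[:3,3]; q=K@c; return q[:2]/q[2]
def ray(s,uv):
    K,T=P(s); R=T[:3,:3]; return -R.T@T[:3,3], R.T@np.linalg.solve(K,[*uv,1.])
def atz(s,uv,z):
    o,d=ray(s,uv); return o+d*(z-o[2])/d[2]
def tri(a,b):
    o1,d1=ray(*a);o2,d2=ray(*b); A=np.array([d1,-d2]).T
    t=np.linalg.lstsq(A,o2-o1,rcond=None)[0]; p,q=o1+d1*t[0],o2+d2*t[1]
    return (p+q)/2,np.linalg.norm(p-q)
E
python3 - <<'E'
from h import *
for n in ('side','top','wrist'):
    s=snap(n,n+'0.png'); o,d=ray(s,(320,200)); print(n,s['fovy'],o.round(3),(d).round(2))
print(r.observe())
import cv2
E
```

```text
pics
side 53.76556907785881 [ 0.325 -0.509  0.431] [ 0.26  0.87 -0.42]
top 42.45063761356516 [0.443 0.207 1.084] [ 0.13  0.02 -0.99]
wrist 68.22795570976953 [0.107 0.519 0.374] [ 0.28 -0.11 -0.95]
{'time': 0.15, 'qpos': array([ 6.21663364e+01,  1.96270955e+01,  8.73629230e+01, -6.39611502e-04,
        7.30744123e+01, -8.36571725e+00]), 'joint_velocities': array([-0.01849363, -0.22979426, -0.03561775,  0.00821763, -0.08022316,
        0.03410862]), 'joint_torque': array([ 1.17388990e-03, -4.33908820e+01, -2.46146411e+01, -1.07789795e-04,
        5.67332871e-03,  8.77068283e-05]), 'ee_pos': array([0.17482967, 0.49474562, 0.24179772]), 'orientation': array([-1.79936166e+02, -8.76893636e-03,  1.60532235e+02]), 'wrist_force': array([ 0.59557019, -0.4127095 ,  0.11592234]), 'ft_torque': array([-0.04665948, -0.0067903 ,  0.00668296]), 'grip_force': 0.0, 'opening': 0.9983421977401746}
```

View pics/top0.png

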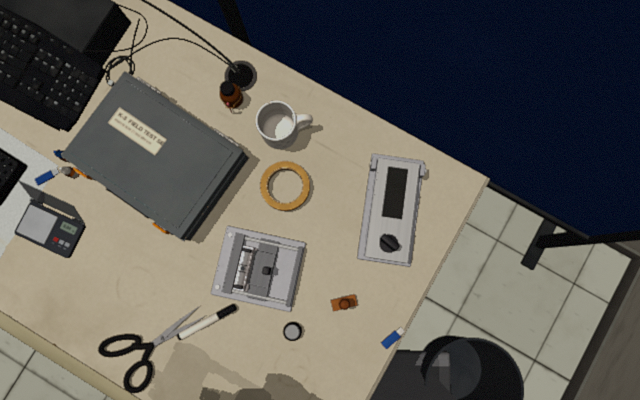

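View pics/side0.png

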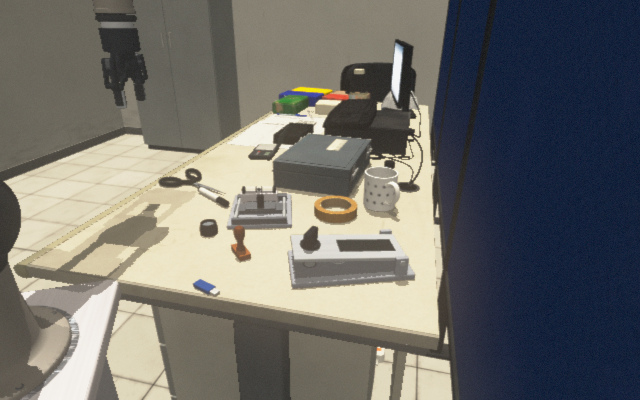

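The top view shows the vise near (258,268), with its post at about (267,271) and the level at about (243,265). The stand is near (392,210), with its knob at (389,243) and strip at (397,193). The tape is at (286,186). The side view shows the same layout.

```bash
python3 - <<'E'
from h import *
s=snap('top')
f=s['frame'][:,:,::-1]
a=cv2.resize(f[215:320,200:315],None,fx=5,fy=5,interpolation=cv2.INTER_CUBIC)
b=cv2.resize(f[145:275,345:435],None,fx=4,fy=4,interpolation=cv2.INTER_CUBIC)
c=np.zeros((525,800,3),np.uint8); c[:525,:575]=a[:,:575]; 
c[:, 575:]=cv2.resize(f[150:270,352:432],(225,338)).repeat(1,0)[:1]*0
cv2.imwrite('pics/tA.png',a); cv2.imwrite('pics/tB.png',b)
for n,uv,z in [('post',(267,271),.0545),('level',(243,265),.05),('knob',(389,243),.07),('strip',(397,193),.045),('tape',(286,186),.02),('stamp',(344,303),.03)]:
    print(n,atz(s,uv,z).round(3))
E
```

```text
post [0.434 0.333 0.054]
level [0.445 0.381 0.05 ]
knob [0.489 0.092 0.07 ]
strip [0.592 0.072 0.045]
tape [0.61 0.3  0.02]
stamp [0.371 0.18  0.03 ]
```

View pics/tA.png

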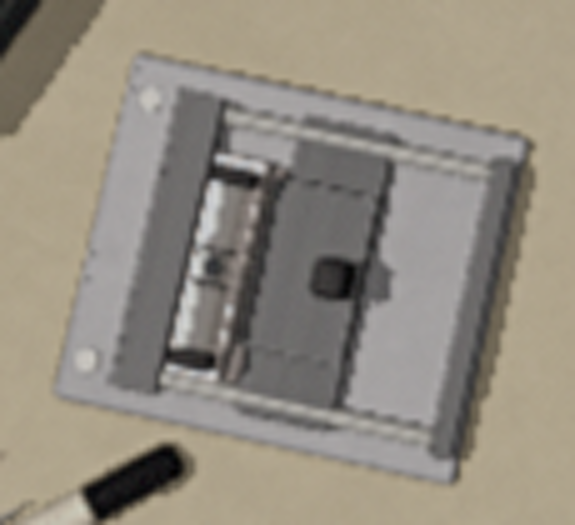

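View pics/tB.png

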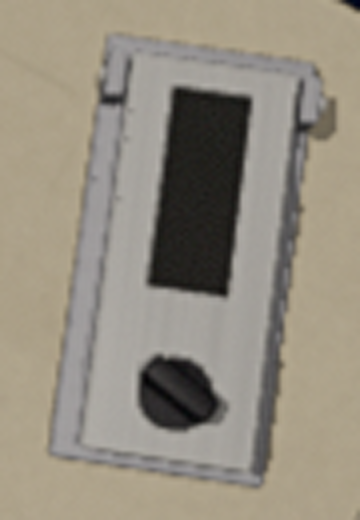

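The crops show the vise plate corners at (138,55), (530,135), (455,480) and (57,395), and the post top at (332,277), all in 5x pixels. In the stand crop the strip corners are (173,87), (250,98), (227,296) and (149,285). The knob is near (178,393), with its bar running from upper-left to lower-right.

```bash
python3 - <<'E'
from h import *
s=snap('top')
A=lambda u,v:(200+u/5-.4,215+v/5-.4); B=lambda u,v:(345+u/4-.4,145+v/4-.4)
c=np.array([atz(s,A(*p),.01) for p in [(138,55),(530,135),(455,480),(57,395)]])
print(c.round(4))
vx=(c[0]-c[3])+(c[1]-c[2]); vy=(c[0]-c[1])+(c[3]-c[2])
print('vise yaw x',np.degrees(np.arctan2(vx[1],vx[0])),'y',np.degrees(np.arctan2(vy[1],vy[0])),np.linalg.norm(c[0]-c[3]),np.linalg.norm(c[0]-c[1]))
ux=vx/np.linalg.norm(vx);uy=vy/np.linalg.norm(vy)
o=c.mean(0)+uy*.025; print('vise origin',o.round(4)); print('post from vise',(o-uy*.046).round(4),'post img',atz(s,A(332,275),.0545).round(4))
print('level ball',atz(s,A(215,267),.051).round(4),'caps',atz(s,A(237,177),.051).round(4),atz(s,A(190,358),.051).round(4))
st=np.array([atz(s,B(*p),.047) for p in [(173,87),(250,98),(227,296),(149,285)]])
sx=st[0]-st[3]+st[1]-st[2]; print('strip',st.mean(0).round(4),'yaw',np.degrees(np.arctan2(sx[1],sx[0])),np.linalg.norm(sx)/2)
k=[atz(s,B(*p),.078) for p in [(150,375),(212,415)]]
kd=k[0]-k[1]; print('knob',atz(s,B(180,396),.078).round(4),'bar yaw',np.degrees(np.arctan2(kd[1],kd[0])))
sx/=np.linalg.norm(sx); print('knob from strip',(st.mean(0)-.105*sx).round(4))
E
```

```text
[[0.527  0.4233 0.01  ]
 [0.4942 0.2587 0.01  ]
 [0.3534 0.2882 0.01  ]
 [0.3868 0.4526 0.01  ]]
vise yaw x -11.81549359486226 y 78.61234648244515 0.14328669403031727 0.16784858277059214
vise origin [0.4453 0.3802 0.01  ]
post from vise [0.4362 0.3351 0.01  ] post img [0.4364 0.3346 0.0545]
level ball [0.4394 0.3818 0.051 ] caps [0.475  0.3739 0.051 ] [0.4036 0.3908 0.051 ]
strip [0.5928 0.077  0.047 ] yaw -7.524134175644756 0.10245738309897882
knob [0.4876 0.092  0.078 ] bar yaw 57.115076808979
knob from strip [0.4887 0.0908 0.047 ]
```

```bash
cat >> h.py <<'E'
from scipy.spatial.transform import Rotation as Ro
def plan(p,yaw,n,tilt=None):
    """row (shift,turn) repeated n times from measured pose to TCP p, tool down at yaw"""
    o=r.observe(); R0=Ro.from_euler('xyz',o['orientation'],degrees=True); R1=Ro.from_euler('xyz',[180,0,yaw],degrees=True)
    w=(R0.inv()*R1).as_rotvec(); S=sum((R0*Ro.from_rotvec(w*k/n)).as_matrix() for k in range(n))
    d=np.linalg.solve(S,np.asarray(p)-o['ee_pos'])
    print('n',n,'shift',d.round(4),'turn',(w/n).round(4),'maxmm',1000*np.linalg.norm(d),np.degrees(np.linalg.norm(w/n)))
def st():
    o=r.observe(); print({k:np.round(o[k],4 if k=='ee_pos' else 2) for k in ('time','ee_pos','orientation','wrist_force','ft_torque','opening','grip_force','qpos')})
E
python3 -c "
from h import *
plan([.4363,.3350,.14],78.4,12)"
```

```text
n 12 shift [-0.0251  0.0121  0.0085] turn [-1.000e-04  0.000e+00  1.195e-01] maxmm 29.109077009930818 6.8441391626714285
```

Emit:
{"fn": "drive_tool", "kwargs": {
  "series": "-0.0251 0.0121 0.0085 0 0 0.1195; -0.0251 0.0121 0.0085 0 0 0.1195; -0.0251 0.0121 0.0085 0 0 0.1195; -0.0251 0.0121 0.0085 0 0 0.1195; -0.0251 0.0121 0.0085 0 0 0.1195; -0.0251 0.0121 0.0085 0 0 0.1195; -0.0251 0.0121 0.0085 0 0 0.1195; -0.0251 0.0121 0.0085 0 0 0.1195; -0.0251 0.0121 0.0085 0 0 0.1195; -0.0251 0.0121 0.0085 0 0 0.1195; -0.0251 0.0121 0.0085 0 0 0.1195; -0.0251 0.0121 0.0085 0 0 0.1195",
  "jaw": 0.6
}}

```text
time: 1.25
ee_pos: [0.4377, 0.3342, 0.1397]
orientation: [180.0, -0.0, 78.0]
wrist_force: [-0.1, 0.2, 0.4]
opening: 0.6
grip_force: 0.0
```

Emit:
{"fn": "drive_tool", "kwargs": {
  "series": "0 0 0 0 0 0; 0 0 0 0 0 0"
}}

```text
time: 1.42
ee_pos: [0.437, 0.3341, 0.1398]
orientation: [-179.9, 0.0, 78.3]
wrist_force: [-0.2, 0.3, 0.9]
opening: 0.604
grip_force: 0.0
```

```bash
python3 - <<'E'
from h import *
st()
s=snap('wrist','w1.png')
for n,p in [('post',[.4363,.3348,.0545]),('post0',[.4363,.3348,.0235]),('ball',[.4394,.3818,.049]),('cap1',[.475,.3739,.049]),('cap2',[.4036,.3908,.049])]: print(n,proj(s,p).round(1))
plan([.4363,.3350,.043],78.4,6)
E
```

```text
{'time': np.float64(1.42), 'ee_pos': array([0.437 , 0.3341, 0.1398]), 'orientation': array([-1.7993e+02,  4.0000e-02,  7.8270e+01]), 'wrist_force': array([-0.16,  0.29,  0.92]), 'ft_torque': array([ 0.02,  0.01, -0.01]), 'opening': np.float64(0.6), 'grip_force': np.float64(0.0), 'qpos': array([2.941e+01, 2.801e+01, 9.150e+01, 1.000e-02, 6.056e+01, 4.113e+01])}
post [320.2 203.5]
post0 [320.3 192.4]
ball [311.3 141.9]
cap1 [360.1 142.6]
cap2 [261.9 139.9]
n 6 shift [-0.0001 -0.0001  0.0162] turn [-0.0001 -0.     -0.0001] maxmm 16.219641642281463 0.004734354607249153
```

View pics/w1.png

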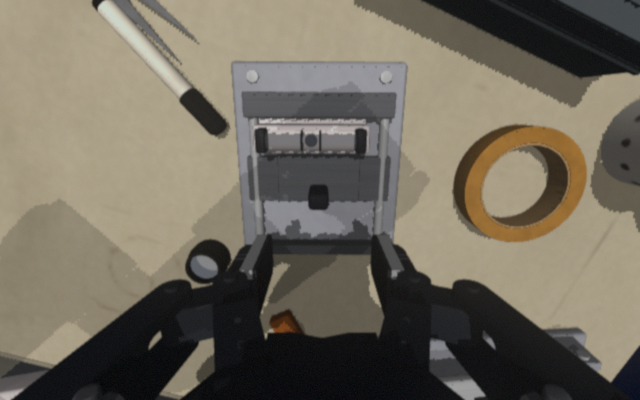

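The wrist view shows the post top near (318,199) and the ball at (311,141), with the caps at (262,140) and (361,141). These match my predictions within about 4 px. I'll check the heights by triangulation, then descend.

```bash
python3 - <<'E'
from h import *
w=snap('wrist'); t=snap('top'); A=lambda u,v:(200+u/5-.4,215+v/5-.4)
for n,a,b in [('ball',(311,141),(215,267)),('cap1',(361,141),(237,177)),('cap2',(262,140),(190,358)),('post',(318.5,200),(332,277))]:
    print(n,*tri((w,a),(t,A(*b))))
print('vise corners',[atz(w,p,.01).round(4) for p in [(232,62),(406,62)]])
E
```

```text
ball [0.43907127 0.38307501 0.04362659] 0.0005215372980557461
cap1 [0.47583148 0.37520736 0.04356509] 0.0011461014534288256
cap2 [0.40325566 0.39157379 0.04754072] 0.0005030542959412916
post [0.43518088 0.33583932 0.04490884] 0.0007699533608949678
vise corners [array([0.3872, 0.4555, 0.01  ]), array([0.5267, 0.4266, 0.01  ])]
```

Emit:
{"fn": "drive_tool", "kwargs": {
  "series": "0.0002 0 0.0162 0 0 0; 0 0 0.0162 0 0 0; 0 0 0.0162 0 0 0; 0 0 0.016 0 0 0; 0 0 0.016 0 0 0; 0 0 0.016 0 0 0; 0 0 0 0 0 0"
}}

```text
time: 2.15
ee_pos: [0.4348, 0.3358, 0.0413]
orientation: [-179.8, 0.2, 78.5]
wrist_force: [-1.2, 0.2, 0.3]
opening: 0.601
grip_force: 0.0
```

Emit:
{"fn": "drive_tool", "kwargs": {
  "series": "0 0 0 0 0 0; 0 0 0 0 0 0; 0 0 0 0 0 0; 0 0 0 0 0 0; 0 0 0 0 0 0; 0 0 0 0 0 0",
  "jaw": 0
}}

```text
time: 2.65
ee_pos: [0.4347, 0.3364, 0.0452]
orientation: [-179.8, -0.0, 78.4]
wrist_force: [-9.2, 2.7, 7.6]
opening: 0.172
grip_force: 59.0
```

Emit:
{"fn": "drive_tool", "kwargs": {
  "series": "-0.001 0 -0.003 0 0 0; -0.003 0 0 0 0 0; -0.003 0 0 0 0 0; -0.003 0 0 0 0 0; -0.003 0 0 0 0 0; -0.003 0 0 0 0 0; -0.003 0 0 0 0 0; -0.003 0 0 0 0 0; -0.003 0 0 0 0 0; -0.003 0 0 0 0 0; -0.003 0 0 0 0 0; -0.002 0 0 0 0 0"
}}

```text
time: 3.65
ee_pos: [0.4277, 0.3033, 0.0455]
orientation: [-179.7, 0.0, 78.3]
wrist_force: [-5.9, 15.1, -21.4]
opening: 0.169
grip_force: 61.1
```

Emit:
{"fn": "drive_tool", "kwargs": {
  "series": "0 0 0 0 0 0; 0 0 0 0 0 0"
}}

```text
time: 3.82
ee_pos: [0.4276, 0.3034, 0.0454]
orientation: [-179.7, 0.1, 78.3]
wrist_force: [-5.9, 6.5, -17.2]
opening: 0.17
grip_force: 61.6
```

Emit:
{"fn": "drive_tool", "kwargs": {
  "series": "0 0 0 0 0 0; 0 0 0 0 0 0; 0 0 0 0 0 0; 0 0 -0.01 0 0 0; 0 0 -0.02 0 0 0; 0 0 -0.02 0 0 0; 0 0 -0.01 0 0 0; 0 0 0 0 0 0",
  "jaw": 0.5
}}

```text
time: 4.48
ee_pos: [0.432, 0.3039, 0.1101]
orientation: [179.7, -0.2, 78.4]
wrist_force: [-0.1, -0.4, -0.8]
opening: 0.504
grip_force: 0.0
```

```bash
python3 - <<'E'
from h import *
st()
plan([.4393,.3820,.115],168.4,13)
s=snap('top'); cv2.imwrite('pics/tC.png',cv2.resize(s['frame'][215:320,200:315,::-1],None,fx=5,fy=5))
E
```

```text
{'time': np.float64(4.48), 'ee_pos': array([0.432 , 0.3039, 0.1101]), 'orientation': array([179.69,  -0.24,  78.37]), 'wrist_force': array([-0.05, -0.43, -0.83]), 'ft_torque': array([-0.02,  0.05, -0.02]), 'opening': np.float64(0.5), 'grip_force': np.float64(0.0), 'qpos': array([ 2.682e+01,  2.800e+01,  9.730e+01, -1.000e-02,  5.431e+01,
        3.845e+01])}
n 13 shift [ 0.0055  0.0039 -0.0004] turn [ 6.000e-04  1.000e-04 -1.209e-01] maxmm 6.705489003358725 6.925643213688486
```

Emit:
{"fn": "drive_tool", "kwargs": {
  "series": "0.0055 0.0039 0 0 0 -0.121; 0.0055 0.0039 0 0 0 -0.121; 0.0055 0.0039 0 0 0 -0.121; 0.0055 0.0039 0 0 0 -0.121; 0.0055 0.0039 0 0 0 -0.121; 0.0055 0.0039 0 0 0 -0.121; 0.0055 0.0039 0 0 0 -0.121; 0.0055 0.0039 0 0 0 -0.121; 0.0055 0.0039 0 0 0 -0.121; 0.0055 0.0039 0 0 0 -0.121; 0.0055 0.0039 0 0 0 -0.121; 0.0055 0.0039 0 0 0 -0.121"
}}

```text
time: 5.53
ee_pos: [0.441, 0.3762, 0.1054]
orientation: [-179.9, -0.1, 161.9]
wrist_force: [-0.0, -0.2, 1.0]
opening: 0.502
grip_force: 0.0
```

Emit:
{"fn": "drive_tool", "kwargs": {
  "series": "0.0055 0.0039 0 0 0 -0.121; 0 0 0 0 0 0; 0 0 0 0 0 0; 0 0 0 0 0 0"
}}

```text
time: 5.87
ee_pos: [0.4374, 0.3813, 0.1061]
orientation: [-180.0, -0.0, 168.3]
wrist_force: [0.6, 0.4, 0.1]
opening: 0.5
grip_force: 0.0
```

```bash
python3 - <<'E'
from h import *
st()
plan([.4393,.3820,.037],168.4,8)
s=snap('wrist','w2.png')
for n,p in [('ball',[.4393,.382,.049]),('cap1',[.475,.3744,.049]),('cap2',[.4036,.391,.049]),('post',[.4293,.301,.0545]),]: print(n,proj(s,p).round(1))
E
```

```text
{'time': np.float64(5.87), 'ee_pos': array([0.4374, 0.3813, 0.1061]), 'orientation': array([-1.7996e+02, -3.0000e-02,  1.6830e+02]), 'wrist_force': array([0.61, 0.35, 0.06]), 'ft_torque': array([ 0.01, -0.03, -0.  ]), 'opening': np.float64(0.5), 'grip_force': np.float64(0.0), 'qpos': array([ 3.352e+01,  3.310e+01,  8.846e+01, -1.000e-02,  5.849e+01,
       -4.477e+01])}
n 8 shift [-0.0002  0.0001  0.0086] turn [-0.0001 -0.0001 -0.0002] maxmm 8.642020160356767 0.014702792499207402
ball [322.4 218.4]
cap1 [322.1 265.8]
cap2 [324.8 165.4]
post [201.6 230.7]
```

View pics/w2.png

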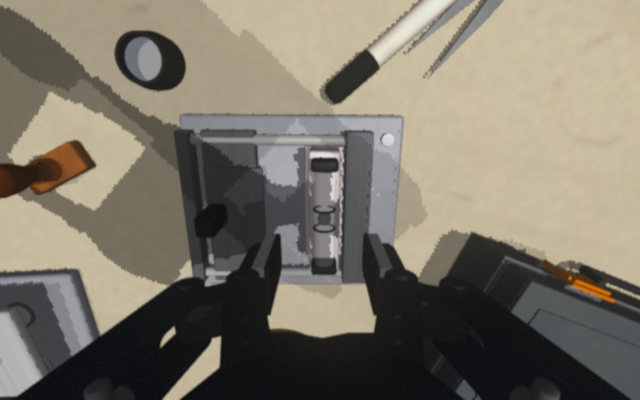

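The jaw is open and the level is free. Its caps at (324,165) and (323,265) and its ring midpoint at (324,218) match the prediction within 2 px, so I'm descending.

Emit:
{"fn": "drive_tool", "kwargs": {
  "series": "-0.001 0 0.012 0 0 0; -0.0005 0 0.012 0 0 0; 0 0.0005 0.012 0 0 0; 0 0 0.012 0 0 0; 0 0 0.01 0 0 0; 0 0 0.006 0 0 0; 0 0 0.004 0 0 0; 0 0 0 0 0 0; 0 0 0 0 0 0"
}}

```text
time: 6.67
ee_pos: [0.4393, 0.382, 0.039]
orientation: [180.0, 0.0, 168.5]
wrist_force: [1.1, -0.2, 0.5]
opening: 0.501
grip_force: 0.0
```

Emit:
{"fn": "drive_tool", "kwargs": {
  "series": "0 0 0 0 0 0; 0 0 0 0 0 0; 0 0 0 0 0 0; 0 0 0 0 0 0; 0 0 0 0 0 0; 0 0 0 0 0 0",
  "jaw": 0
}}

```text
time: 7.17
ee_pos: [0.4396, 0.3824, 0.0397]
orientation: [179.9, 0.1, 168.5]
wrist_force: [-0.7, -0.4, 5.1]
opening: 0.24
grip_force: 60.3
```

Emit:
{"fn": "drive_tool", "kwargs": {
  "series": "0 0 -0.004 0 0 0; 0 0 -0.008 0 0 0; 0 0 -0.015 0 0 0; 0 0 -0.02 0 0 0; 0 0 -0.02 0 0 0; 0 0 -0.02 0 0 0; 0 0 -0.015 0 0 0; 0 0 0 0 0 0"
}}

```text
time: 7.83
ee_pos: [0.4404, 0.3829, 0.1443]
orientation: [179.8, 0.2, 168.5]
wrist_force: [-0.4, 0.8, -1.4]
opening: 0.241
grip_force: 59.5
```

```bash
python3 - <<'E'
from h import *
st()
t=snap('top'); s=snap('side')
def strip(im,u0,u1,v0,v1,th):
    g=im['frame'][v0:v1,u0:u1].max(2); m=(g<th).astype(np.uint8)
    n,l,stt,c=cv2.connectedComponentsWithStats(m); i=1+np.argmax(stt[1:,4]); mm=(l==i).astype(np.uint8)
    cn=max(cv2.findContours(mm,0,1)[0],key=cv2.contourArea)
    rect=cv2.approxPolyDP(cn,5,True)[:,0]+[u0,v0]; print(stt[i]+[u0,v0,0,0,0],c[i]+[u0,v0],rect.tolist())
strip(t,375,425,160,225,70); strip(s,325,405,232,256,75)
plan([.5946,.0768,.14],172.5,14)
E
```

```text
{'time': np.float64(7.83), 'ee_pos': array([0.4404, 0.3829, 0.1443]), 'orientation': array([179.76,   0.24, 168.5 ]), 'wrist_force': array([-0.4 ,  0.76, -1.44]), 'ft_torque': array([ 0.04, -0.06,  0.02]), 'opening': np.float64(0.24), 'grip_force': np.float64(59.52), 'qpos': array([ 33.48,  30.66,  85.94,  -0.  ,  63.06, -45.02])}
[382 167  26  52 956] [394.55334728 192.48953975] [[389, 167], [382, 215], [401, 218], [407, 170]]Traceback (most recent call last):
  File "<stdin>", line 9, in <module>
  File "<stdin>", line 6, in strip
    return _wrapfunc(a, 'argmax', axis=axis, out=out, **kwds)
    return bound(*args, **kwds)
ValueError: attempt to get argmax of an empty sequence
```

```bash
python3 - <<'E'
from h import *
t=snap('top'); s=snap('side','s1.png')
g=s['frame'][228:262,320:415].max(2); print(g.min(), g[::4,::6])
th=(int(g.min())+150)//2
m=(g<th).astype(np.uint8); n,l,q,c=cv2.connectedComponentsWithStats(m)
for i in range(1,n):
    if q[i,4]>60: print(q[i]+[320,228,0,0,0],c[i]+[320,228], tri((t,(394.55,192.5)),(s,c[i]+[320,228])))
print(atz(t,(394.55,192.5),.046), [proj(s,[.5928,.077,z]).round(1) for z in (.035,.045,.055)])
plan([.5946,.0768,.14],172.5,14)
E
```

```text
80 [[237 237 237 237 237 235 236 236 235 236 236 236 237 238 238 238]
 [237 237 237 236 238 236 237 236 236 237 125 122 230 235 237 239]
 [228 226 226 226 225 225 226 225 227 227 227 227 228 237 237 236]
 [223 222 224 102 102  97  95  94  95  97  92  89 227 238 238 238]
 [140 224 223 100  85  87  86  83  88  86  86  90 161 230 239 238]
 [217 225 223 188  85  85  85  86  87  85  88  86  89 227 236 237]
 [225 226 225 224 221 222 221 223 224 223 223 226 228 227 235 237]
 [220 222 221 222 223 225 223 225 226 225 226 225 226 217 213 238]
 [127 125 123 126 125 128 123 123 125 122 124 124 119 121 127 238]]
[337 240  58  11 577] [364.29116118 244.92720971] (array([0.59252221, 0.07668563, 0.04289361]), np.float64(0.0009961357889842377))
[0.59255165 0.0769083  0.046     ] [array([364.4, 248.4]), array([364.7, 243.8]), array([365. , 239.2])]
n 14 shift [-0.0147 -0.0196 -0.    ] turn [-0.0001 -0.0001 -0.005 ] maxmm 24.46128563122573 0.2863387217740892
```

Emit:
{"fn": "drive_tool", "kwargs": {
  "series": "-0.008 -0.01 0 0 0 -0.005; -0.0147 -0.0196 0 0 0 -0.005; -0.0147 -0.0196 0 0 0 -0.005; -0.0147 -0.0196 0 0 0 -0.005; -0.0147 -0.0196 0 0 0 -0.005; -0.0147 -0.0196 0 0 0 -0.005; -0.0147 -0.0196 0 0 0 -0.005; -0.0147 -0.0196 0 0 0 -0.005; -0.0147 -0.0196 0 0 0 -0.005; -0.0147 -0.0196 0 0 0 -0.005; -0.0147 -0.0196 0 0 0 -0.005; -0.0147 -0.0196 0 0 0 -0.005"
}}

```text
time: 9.03
ee_pos: [0.5672, 0.1294, 0.1391]
orientation: [-180.0, -0.2, 171.9]
wrist_force: [0.3, -0.2, -2.4]
opening: 0.237
grip_force: 59.5
```

Emit:
{"fn": "drive_tool", "kwargs": {
  "series": "-0.0147 -0.0196 0 0 0 -0.005; -0.0147 -0.0196 0 0 0 -0.005; -0.007 -0.01 0 0 0.03 0; 0 0 0 0 0.03 0; 0 0 0 0 0 0; 0 0 0 0 0 0"
}}

```text
time: 9.53
ee_pos: [0.5965, 0.0768, 0.1391]
orientation: [-180.0, -3.6, 172.5]
wrist_force: [0.3, -0.3, -2.1]
opening: 0.236
grip_force: 59.5
```

```bash
python3 - <<'E'
from h import *
st()
o=r.observe(); R=Ro.from_euler('xyz',o['orientation'],degrees=True); print(R.as_matrix().round(3))
for z in (.085,.075): print(R.inv().apply(np.array([.5944,.0766,z])-o['ee_pos']).round(4))
snap('side','s2.png')
E
```

```text
{'time': np.float64(9.53), 'ee_pos': array([0.5965, 0.0768, 0.1391]), 'orientation': array([-179.99,   -3.55,  172.48]), 'wrist_force': array([ 0.27, -0.28, -2.1 ]), 'ft_torque': array([-0.04, -0.03,  0.  ]), 'opening': np.float64(0.24), 'grip_force': np.float64(59.48), 'qpos': array([ -0.18,  34.65,  79.6 ,   0.47,  69.28, -82.85])}
[[-0.989  0.131 -0.061]
 [ 0.131  0.991  0.008]
 [ 0.062 -0.    -0.998]]
[-0.0013 -0.0005  0.0541]
[-0.002  -0.0005  0.0641]
```

Emit:
{"fn": "drive_tool", "kwargs": {
  "series": "-0.0015 0 0.008 0 0 0; 0 0 0.012 0 0 0; 0 0 0.012 0 0 0; 0 0 0.01 0 0 0; 0 0 0.008 0 0 0; 0 0 0.004 0 0 0; 0 0 0.002 0 0 0; 0 0 0.002 0 0 0; 0 0 0.002 0 0 0; 0 0 0 0 0 0"
}}

```text
time: 10.42
ee_pos: [0.595, 0.0772, 0.0808]
orientation: [180.0, -3.4, 172.5]
wrist_force: [-0.1, -0.3, -2.1]
opening: 0.244
grip_force: 59.5
```

Emit:
{"fn": "drive_tool", "kwargs": {
  "series": "0 0 0.002 0 0 0; 0 0 0 0 0 0"
}}

```text
time: 10.58
ee_pos: [0.5948, 0.0772, 0.0787]
orientation: [180.0, -3.4, 172.5]
wrist_force: [-0.9, -0.6, -2.3]
opening: 0.242
grip_force: 59.5
```

Emit:
{"fn": "drive_tool", "kwargs": {
  "series": "0 0 0.002 0 0 0; 0 0 0 0 0 0"
}}

```text
time: 10.75
ee_pos: [0.5945, 0.0773, 0.0765]
orientation: [180.0, -3.5, 172.5]
wrist_force: [0.6, 0.1, -1.9]
opening: 0.239
grip_force: 59.5
```

Emit:
{"fn": "drive_tool", "kwargs": {
  "series": "0 0 0.001 0 0 0; 0 0 0 0 0 0"
}}

```text
time: 10.92
ee_pos: [0.5945, 0.0773, 0.0756]
orientation: [180.0, -3.4, 172.5]
wrist_force: [-0.3, -0.7, -2.6]
opening: 0.237
grip_force: 59.5
```

Emit:
{"fn": "drive_tool", "kwargs": {
  "series": "0 0 0.001 0 0 0; 0 0 0 0 0 0"
}}

```text
time: 11.08
ee_pos: [0.5946, 0.0773, 0.0749]
orientation: [180.0, -3.4, 172.5]
wrist_force: [0.2, -0.9, -0.4]
opening: 0.243
grip_force: 59.6
```

Emit:
{"fn": "drive_tool", "kwargs": {
  "series": "0 0 0.001 0 0 0; 0 0 0 0 0 0"
}}

```text
time: 11.25
ee_pos: [0.5947, 0.0772, 0.0749]
orientation: [180.0, -3.4, 172.5]
wrist_force: [-3.4, -0.9, 5.0]
opening: 0.241
grip_force: 60.4
```

Emit:
{"fn": "drive_tool", "kwargs": {
  "series": "0 0 0 0 0 0; 0 0 0 0 0 0; 0 0 0 0 0 0; 0 0 0 0 0 0; 0 0 -0.005 0 0 0; 0 0 -0.012 0 0 0; 0 0 -0.02 0 0 0; 0 0 -0.02 0 0 0; 0 0 -0.02 0 0 0; 0 0 0 0 0 0",
  "jaw": 0.5
}}

```text
time: 12.08
ee_pos: [0.6014, 0.0767, 0.1552]
orientation: [179.9, -3.0, 172.5]
wrist_force: [0.5, -0.7, 1.2]
opening: 0.504
grip_force: 0.0
```

```bash
python3 - <<'E'
from h import *
st()
plan([.482,.0920,.155],57+180,10)
plan([.482,.0920,.155],57,14)
s=snap('wrist','w3.png')
for n,p in [('seat',[.5926,.0768,.045]),('ballc',[.5948,.0765,.084]),('knob',[.488,.0915,.082])]: print(n,proj(s,p).round(1))
E
```

```text
{'time': np.float64(12.08), 'ee_pos': array([0.6014, 0.0767, 0.1552]), 'orientation': array([179.94,  -2.99, 172.51]), 'wrist_force': array([ 0.52, -0.75,  1.19]), 'ft_torque': array([ 0.01, -0.05, -0.02]), 'opening': np.float64(0.5), 'grip_force': np.float64(0.0), 'qpos': array([ -0.2 ,  33.91,  78.16,   0.46,  70.88, -82.87])}
n 10 shift [0.0111 0.0061 0.0004] turn [ 0.003  -0.0046 -0.1125] maxmm 12.6941507471509 6.45516371458836
n 14 shift [ 0.006  -0.0083  0.0003] turn [-0.0037 -0.0024  0.144 ] maxmm 10.240587727064376 8.25246878648704
seat [319.6 190.5]
ballc [319.3 205.4]
knob [320.3  44.3]
```

View pics/w3.png

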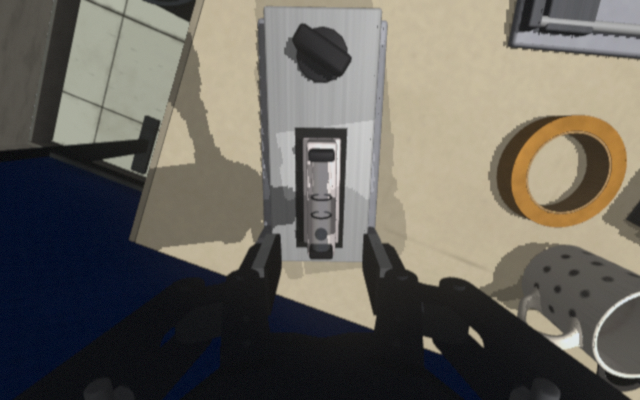

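The level stands inside the strip, and the ball at (321,235) sits at the hinge end, as expected while the plate is tilted. The knob bar runs from about (300,33) to (346,66). I'm refining the knob pose.

```bash
python3 - <<'E'
from h import *
s=snap('wrist'); t=snap('top')
a,b=[atz(s,p,.0846) for p in [(299.5,33),(345.5,66)]]
print(a,b,(a+b)/2,np.linalg.norm(a-b),np.degrees(np.arctan2(*(b-a)[1::-1])))
c=s['frame'][10:95,270:375]; cv2.imwrite('pics/k.png',cv2.resize(c[:,:,::-1],None,fx=6,fy=6,interpolation=cv2.INTER_CUBIC))
print('strip',[atz(s,p,.045).round(4) for p in [(296,128),(347,128),(344,247),(296,247)]])
E
```

```text
[0.47966251 0.07925142 0.0846    ] [0.50270737 0.10577156 0.0846    ] [0.49118494 0.09251149 0.0846    ] 0.03513379191351047 49.01074976751124
strip [array([0.5372, 0.0649, 0.045 ]), array([0.5426, 0.1056, 0.045 ]), array([0.6445, 0.0915, 0.045 ]), array([0.6389, 0.0493, 0.045 ])]
```

View pics/k.png

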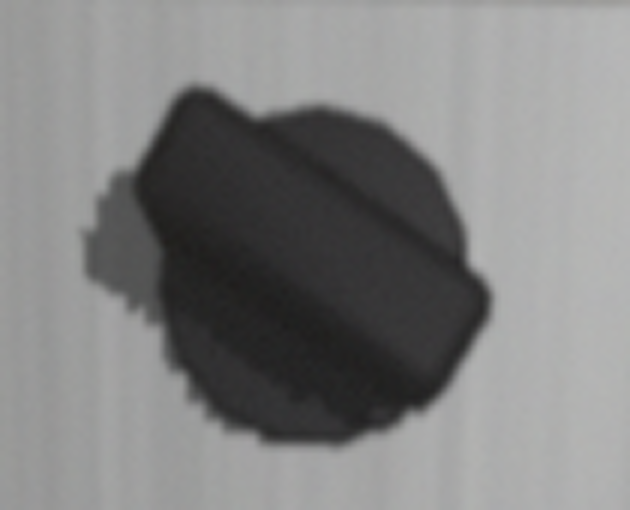

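```bash
python3 - <<'E'
from h import *
plan([.4902,.0920,.125],49.5,18)
E
```

```text
n 18 shift [ 0.0039 -0.0062  0.0016] turn [-0.0036 -0.002   0.1192] maxmm 7.542531265007082 6.8352023279739855
```

Emit:
{"fn": "drive_tool", "kwargs": {
  "series": "0.0039 -0.0062 0.0016 -0.0036 -0.002 0.1192; 0.0039 -0.0062 0.0016 -0.0036 -0.002 0.1192; 0.0039 -0.0062 0.0016 -0.0036 -0.002 0.1192; 0.0039 -0.0062 0.0016 -0.0036 -0.002 0.1192; 0.0039 -0.0062 0.0016 -0.0036 -0.002 0.1192; 0.0039 -0.0062 0.0016 -0.0036 -0.002 0.1192; 0.0039 -0.0062 0.0016 -0.0036 -0.002 0.1192; 0.0039 -0.0062 0.0016 -0.0036 -0.002 0.1192; 0.0039 -0.0062 0.0016 -0.0036 -0.002 0.1192; 0.0039 -0.0062 0.0016 -0.0036 -0.002 0.1192; 0.0039 -0.0062 0.0016 -0.0036 -0.002 0.1192; 0.0039 -0.0062 0.0016 -0.0036 -0.002 0.1192",
  "jaw": 0.4
}}

```text
time: 13.23
ee_pos: [0.5183, 0.0592, 0.1328]
orientation: [-179.0, -1.0, 90.1]
wrist_force: [-0.3, -0.8, 0.2]
opening: 0.403
grip_force: 0.0
```

Emit:
{"fn": "drive_tool", "kwargs": {
  "series": "0.0039 -0.0062 0.0016 -0.0036 -0.002 0.1192; 0.0039 -0.0062 0.0016 -0.0036 -0.002 0.1192; 0.0039 -0.0062 0.0016 -0.0036 -0.002 0.1192; 0.0039 -0.0062 0.0016 -0.0036 -0.002 0.1192; 0.0039 -0.0062 0.0016 -0.0036 -0.002 0.1192; 0.0039 -0.0062 0.0016 -0.0036 -0.002 0.1192; 0 0 0 0 0 0; 0 0 0 0 0 0; 0 0 0 0 0 0"
}}

```text
time: 13.98
ee_pos: [0.4911, 0.0914, 0.1248]
orientation: [180.0, 0.0, 49.7]
wrist_force: [-0.2, -0.7, -0.2]
opening: 0.397
grip_force: 0.0
```

```bash
python3 - <<'E'
from h import *
st(); plan([.4902,.0920,.0736],49.5,6)
s=snap('wrist','w4.png')
for p in ([.4902,.092,.0846],): print(proj(s,p))
cv2.imwrite('pics/w4c.png',cv2.resize(s['frame'][60:300,180:500,::-1],None,fx=2,fy=2))
E
```

```text
{'time': np.float64(13.98), 'ee_pos': array([0.4911, 0.0914, 0.1248]), 'orientation': array([1.7999e+02, 4.0000e-02, 4.9740e+01]), 'wrist_force': array([-0.24, -0.69, -0.16]), 'ft_torque': array([ 0.03, -0.03, -0.03]), 'opening': np.float64(0.4), 'grip_force': np.float64(0.0), 'qpos': array([ 1.7700e+00,  2.4500e+01,  1.0059e+02, -5.0000e-02,  5.4930e+01,
        4.2050e+01])}
n 6 shift [-0.     -0.0002  0.0085] turn [0.     0.0001 0.0007] maxmm 8.531959397745316 0.040886742292724966
[319.96411585 227.18423403]
```

View pics/w4.png

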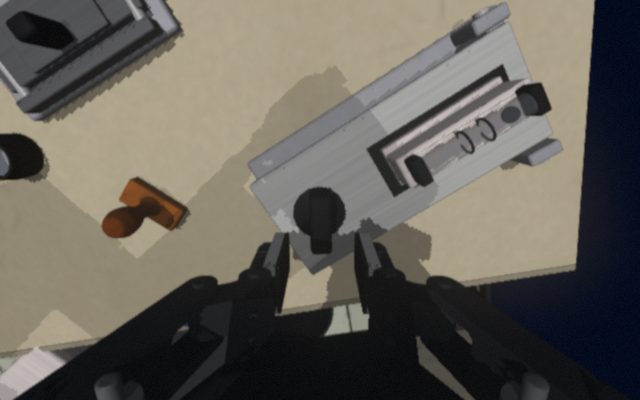

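The bar lies vertical in the image at x≈320, centred between the fingers. The ball is visible at (511,115) and the rings at (465,142) and (486,129). I'm descending and gripping.

Emit:
{"fn": "drive_tool", "kwargs": {
  "series": "-0.0005 -0.0004 0.01 0 0 0; 0 -0.0004 0.01 0 0 0; 0 0 0.01 0 0 0; 0 0 0.01 0 0 0; 0 0 0.006 0 0 0; 0 0 0.004 0 0 0; 0 0 0 0 0 0; 0 0 0 0 0 0"
}}

```text
time: 14.7
ee_pos: [0.4904, 0.0917, 0.0752]
orientation: [180.0, 0.0, 49.5]
wrist_force: [0.8, -0.6, -0.5]
opening: 0.401
grip_force: 0.0
```

Emit:
{"fn": "drive_tool", "kwargs": {
  "series": "0 0 0 0 0 0; 0 0 0 0 0 0; 0 0 0 0 0 0; 0 0 0 0 0 0; 0 0 0 0 0 0; 0 0 0 0 0 0",
  "jaw": 0
}}

```text
time: 15.2
ee_pos: [0.4903, 0.092, 0.0754]
orientation: [180.0, -0.0, 49.5]
wrist_force: [-0.5, 3.2, -0.7]
opening: 0.152
grip_force: 59.8
```

Emit:
{"fn": "drive_tool", "kwargs": {
  "series": "-0.0002 -0.0002 0.002 0 0 0; -0.0002 -0.0002 0.002 0 0 0; -0.0002 -0.0002 0.002 0 0 0; -0.0002 -0.0002 0.002 0 0 0; -0.0002 -0.0002 0.001 0 0 0; 0 0 0 0 0 0; 0 0 0 0 0 0"
}}

```text
time: 15.78
ee_pos: [0.4888, 0.0921, 0.0666]
orientation: [180.0, -0.0, 49.5]
wrist_force: [-4.0, 5.2, 6.7]
opening: 0.147
grip_force: 58.8
```

Emit:
{"fn": "drive_tool", "kwargs": {
  "series": "0 0 0.001 0 0 0; 0 0 0.001 0 0 0; 0 0 0 0 0 0; 0 0 0 0 0 0"
}}

```text
time: 16.12
ee_pos: [0.4885, 0.0921, 0.0645]
orientation: [180.0, -0.0, 49.5]
wrist_force: [-4.7, 5.1, 7.3]
opening: 0.149
grip_force: 59.0
```

Emit:
{"fn": "drive_tool", "kwargs": {
  "series": "0 0 0.001 0 0 0; 0 0 0 0 0 0; 0 0 0 0 0 0"
}}

```text
time: 16.37
ee_pos: [0.4883, 0.0921, 0.0635]
orientation: [180.0, 0.0, 49.5]
wrist_force: [-6.4, 5.4, 7.4]
opening: 0.15
grip_force: 59.1
```

Emit:
{"fn": "drive_tool", "kwargs": {
  "series": "0 0 0.001 0 0 0; 0 0 0 0 0 0; 0 0 0 0 0 0"
}}

```text
time: 16.62
ee_pos: [0.4882, 0.0921, 0.0626]
orientation: [180.0, 0.0, 49.5]
wrist_force: [-6.7, 4.9, 7.4]
opening: 0.152
grip_force: 59.2
```

Emit:
{"fn": "drive_tool", "kwargs": {
  "series": "0 0 0.001 0 0 0; 0 0 0 0 0 0; 0 0 0 0 0 0"
}}

```text
time: 16.87
ee_pos: [0.4882, 0.0921, 0.062]
orientation: [180.0, 0.0, 49.5]
wrist_force: [-7.4, 4.8, 11.2]
opening: 0.149
grip_force: 59.9
```

Emit:
{"fn": "drive_tool", "kwargs": {
  "series": "-0.0006 -0.0008 0.0004 0 0 0; 0 0 -0.00016 0 0 0.05; 0 0 -0.00016 0 0 0.05; 0 0 -0.00016 0 0 0.05; 0 0 -0.00016 0 0 0.05; 0 0 -0.00016 0 0 0.05; 0 0 -0.00016 0 0 0.05; 0 0 0 0 0 0; 0 0 0 0 0 0"
}}

```text
time: 17.62
ee_pos: [0.4884, 0.092, 0.0629]
orientation: [179.9, -0.1, 32.3]
wrist_force: [-5.3, 4.8, 11.9]
opening: 0.149
grip_force: 59.8
```

Emit:
{"fn": "drive_tool", "kwargs": {
  "series": "0 0 -0.00016 0 0 0.05; 0 0 -0.00016 0 0 0.05; 0 0 -0.00016 0 0 0.05; 0 0 -0.00016 0 0 0.05; 0 0 -0.00016 0 0 0.05; 0 0 -0.00016 0 0 0.05; 0 0 0 0 0 0; 0 0 0 0 0 0"
}}

```text
time: 18.28
ee_pos: [0.4884, 0.0919, 0.0638]
orientation: [179.9, -0.1, 15.1]
wrist_force: [-4.0, 3.2, 10.6]
opening: 0.149
grip_force: 59.7
```

```bash
cat >> h.py <<'E'
def profile(s,c=(.592,.0772),yaw=-7.5,z=.084):
    u=np.array([np.cos(np.radians(yaw)),np.sin(np.radians(yaw)),0]); v=np.array([-u[1],u[0],0])
    x=np.arange(-50,50.1,.5)/1e3; w=np.arange(-9,9.1,.5)/1e3
    P3=np.array([*c,z])+x[None,:,None]*u+w[:,None,None]*v
    m=np.array([[proj(s,p) for p in row] for row in P3],np.float32)
    return cv2.remap(s['frame'].max(2),m,None,cv2.INTER_LINEAR),x*1e3
E
python3 - <<'E'
from h import *
st(); s=snap('wrist','w5.png'); g,x=profile(s)
cv2.imwrite('pics/g5.png',cv2.resize(g,None,fx=4,fy=8))
for row in g[::2]: print(''.join('#' if a<50 else '+' if a<90 else '-' if a<130 else '.' for a in row[::1]))
E
```

```text
{'time': np.float64(18.28), 'ee_pos': array([0.4884, 0.0919, 0.0638]), 'orientation': array([ 1.7993e+02, -1.5000e-01,  1.5150e+01]), 'wrist_force': array([-3.95,  3.23, 10.59]), 'ft_torque': array([ 0.67,  0.22, -0.06]), 'opening': np.float64(0.15), 'grip_force': np.float64(59.67), 'qpos': array([ 1.8300e+00,  2.9530e+01,  1.0446e+02, -4.0000e-02,  4.5860e+01,
        7.6720e+01])}
..................................................................................................................................#######################################################################
..................-------------................................................................................-----------------+########################################################################
..----------------+############+-------------------+++++++++++++++++++++++++++++#++######################################################################################################################
.--+#########+++#################++++++++++++++++++++++-----------------+++++------+##+-----------+++-------
[... 2423 characters left out ...]
+----###+-+###################################################################################
..-+#######+-....-##############+--------....---------------------.......-------+++++##+---...........---+++---+##+--####################################################################################
---+#######+-....-##############+----......................---..................-+####+----...............+##+###-.-#####################################################################################
---+######++-....-+#############+................................................-+#+......................-##+-...######################################################################################
```

Emit:
{"fn": "drive_tool", "kwargs": {
  "series": "0 0 -0.00016 0 0 0.05; 0 0 -0.00016 0 0 0.05; 0 0 -0.00016 0 0 0.05; 0 0 -0.00016 0 0 0.05; 0 0 -0.00016 0 0 0.05; 0 0 -0.00016 0 0 0.05; 0 0 -0.00016 0 0 0.05; 0 0 -0.00016 0 0 0.05; 0 0 -0.00016 0 0 0.05; 0 0 -0.00016 0 0 0.05; 0 0 -0.00016 0 0 0.05; 0 0 -0.00016 0 0 0.05"
}}

```text
time: 19.33
ee_pos: [0.4886, 0.0916, 0.0656]
orientation: [180.0, -0.2, -19.3]
wrist_force: [-3.0, 2.6, 9.4]
opening: 0.148
grip_force: 59.5
```

Emit:
{"fn": "drive_tool", "kwargs": {
  "series": "0 0 0 0 0 0; 0 0 0 0 0 0; 0 0 0 0 0 0; 0 0 0 0 0 0; 0 0 0 0 0 0; 0 0 0 0 0 0; 0 0 0 0 0 0; 0 0 0 0 0 0; 0 0 0 0 0 0; 0 0 0 0 0 0; 0 0 0 0 0 0; 0 0 0 0 0 0"
}}

```text
time: 20.33
ee_pos: [0.4886, 0.0916, 0.0656]
orientation: [-180.0, -0.2, -19.2]
wrist_force: [-2.3, 2.6, 10.2]
opening: 0.15
grip_force: 59.6
```

Emit:
{"fn": "drive_tool", "kwargs": {
  "series": "0 0 0 0 0 0; 0 0 0 0 0 0; 0 0 0 0 0 0; 0 0 0 0 0 0; 0 0 0 0 0 0; 0 0 0 0 0 0; 0 0 0 0 0 0; 0 0 0 0 0 0; 0 0 0 0 0 0; 0 0 0 0 0 0; 0 0 0 0 0 0; 0 0 0 0 0 0"
}}

```text
time: 21.33
ee_pos: [0.4886, 0.0916, 0.0656]
orientation: [-180.0, -0.2, -19.2]
wrist_force: [-4.1, 2.8, 9.7]
opening: 0.147
grip_force: 59.6
```

```bash
python3 - <<'E'
from h import *
st(); s=snap('wrist','w6.png'); g,x=profile(s)
for row in g[::2]: print(''.join('#' if a<50 else '+' if a<90 else '-' if a<130 else '.' for a in row[::1]))
print(proj(s,[.592,.0772,.084]))
E
```

```text
{'time': np.float64(21.33), 'ee_pos': array([0.4886, 0.0916, 0.0656]), 'orientation': array([-1.80e+02, -1.70e-01, -1.92e+01]), 'wrist_force': array([-4.1 ,  2.75,  9.72]), 'ft_torque': array([ 0.29,  0.28, -0.04]), 'opening': np.float64(0.15), 'grip_force': np.float64(59.56), 'qpos': array([ 1.8200e+00,  2.9360e+01,  1.0436e+02, -8.0000e-02,  4.6120e+01,
        1.1108e+02])}
....-+######+-......-------------.........--------.....................-------...---............---------################################################################################################
....-+#####+-.......-+++#+++++++-........................................................................-###############################################################################################
....-+#####+-......-#############+-------------..............------------..........--+-----------------.--###############################################################################################
.....+#####+-.....-#########+++##++--..........----------................----------+###+-.........--------+#######
[... 2445 characters left out ...]
##################################################################
.....-+####++.....-+#+++++++++++#+..................................................++##+.....................++#########################################################################################
.....-+#####+-.....+++++++++++++#+...................................................-+-.......................-+########################################################################################
.....-+#####+-.....++++++++++++++-...............................................................................########################################################################################
[263.2665165   13.74513376]
```

Emit:
{"fn": "drive_tool", "kwargs": {
  "series": "0 0 -0.00016 0 0 0.05; 0 0 -0.00016 0 0 0.05; 0 0 -0.00016 0 0 0.05; 0 0 -0.00016 0 0 0.05; 0 0 0 0 0 0; 0 0 0.0003 0 0 0; 0 0 0 0 0 0; 0 0 0 0 0 0; 0 0 0 0 0 0; 0 0 0 0 0 0; 0 0 0 0 0 0; 0 0 0 0 0 0"
}}

```text
time: 22.38
ee_pos: [0.4886, 0.0915, 0.0661]
orientation: [-180.0, -0.2, -30.7]
wrist_force: [-3.6, 2.4, 10.8]
opening: 0.147
grip_force: 59.8
```

Emit:
{"fn": "drive_tool", "kwargs": {
  "series": "0 0 0 0 0 0; 0 0 0 0 0 0; 0 0 0 0 0 0; 0 0 0 0 0 0; 0 0 0 0 0 0; 0 0 0 0 0 0; 0 0 0 0 0 0; 0 0 0 0 0 0; 0 0 0 0 0 0; 0 0 0 0 0 0; 0 0 0 0 0 0; 0 0 0 0 0 0"
}}

```text
time: 23.38
ee_pos: [0.4885, 0.0915, 0.0661]
orientation: [-180.0, -0.2, -30.7]
wrist_force: [-3.2, 1.5, 11.7]
opening: 0.15
grip_force: 59.8
```

```bash
python3 - <<'E'
from h import *
st(); s=snap('wrist'); g,x=profile(s)
for row in g[::2]: print(''.join('#' if a<50 else '+' if a<90 else '-' if a<130 else '.' for a in row[70:125]))
T=snap('top'); S=snap('side'); f=s['frame'][:,:,::-1]
for n,q in (('w',s),('t',T),('s',S)): print(n,proj(q,[.592,.0772,.081]).round(1))
c=np.zeros((600,800,3),np.uint8)
u,v=map(int,proj(s,[.592,.0772,.084])); u0=max(0,u-45); 
c[:390,:]=cv2.resize(f[0:78,u0:u0+160],(800,390),interpolation=cv2.INTER_CUBIC)
u,v=map(int,proj(S,[.592,.0772,.081])); c[390:,:480]=cv2.resize(S['frame'][v-17:v+18,u-40:u+40,::-1],(480,210),interpolation=cv2.INTER_CUBIC)
u,v=map(int,proj(T,[.592,.0772,.081])); c[390:,490:]=cv2.resize(T['frame'][v-35:v+35,u-50:u+50,::-1],(310,210),interpolation=cv2.INTER_CUBIC)
cv2.imwrite('pics/fin.png',c); print(u0)
E
```

```text
{'time': np.float64(23.38), 'ee_pos': array([0.4885, 0.0915, 0.0661]), 'orientation': array([-1.7997e+02, -1.7000e-01, -3.0660e+01]), 'wrist_force': array([-3.17,  1.52, 11.68]), 'ft_torque': array([ 0.16,  0.4 , -0.06]), 'opening': np.float64(0.15), 'grip_force': np.float64(59.77), 'qpos': array([ 1.8100e+00,  2.9320e+01,  1.0434e+02, -9.0000e-02,  4.6190e+01,
        1.2254e+02])}
.............................................+#########
-----..........-------------------.-.-.-----.-#########
..-----------++++-..........----------++###--..########
------------+#####+------------------+##++###+--#######
-----------++++-+#+-----------------++++---+##+--######
-----------+++---##+----++++++++-----++-----+##+--#####
...........-+--.-+##+++++++++++++++--+--....-+#+-.-####
................-+##+++++++++++++++++-......-+##+..+###
.................-+##+++++++++++++++++-......-+#+-..###
.................-+##+++++++++++++++++-......-+#+-...##
...........---...-++++++++++++++++++++-......-+#+-....#
...........-++-..-+++++++++++++++++++++-.....-+++-.....
...........-++-..-+++++++++++++++++++++-.....-+++......
............-+-...+#+...-+++++++++-...++......+#+......
.............+-...+#-.................-+-.....+#-......
.............-+-.-#+...................-+-...+#+.......
..............-++##-....................-++++#+........
...............-++-.......................-++-.........
.......................................................
w [210.3  35.8]
t [396.6 190.2]
s [365.5 227. ]
162
```

View pics/fin.png

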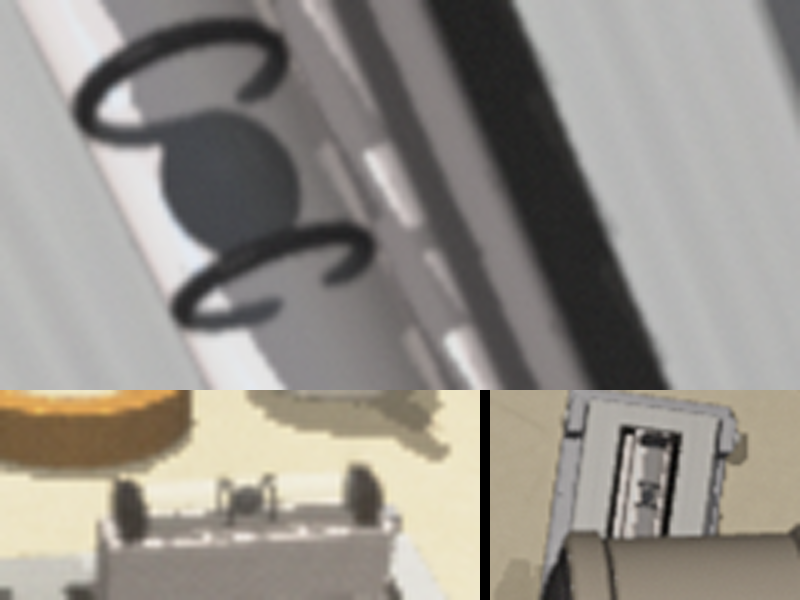

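The ball at (231,181) sits at the midpoint of the two ring centres, about (228,178), and the side view agrees. I'll press a little harder to confirm the foot is really on the pad.

Emit:
{"fn": "drive_tool", "kwargs": {
  "series": "0 0 0.0005 0 0 0; 0 0 0.0005 0 0 0; 0 0 0 0 0 0; 0 0 0 0 0 0; 0 0 0 0 0 0; 0 0 0 0 0 0"
}}

```text
time: 24.03
ee_pos: [0.4886, 0.0915, 0.0657]
orientation: [-180.0, -0.2, -30.7]
wrist_force: [-5.6, 1.7, 17.7]
opening: 0.147
grip_force: 60.8
```

Emit:
{"fn": "drive_tool", "kwargs": {
  "series": "0 0 0.0005 0 0 0; 0 0 0.0005 0 0 0; 0 0 0 0 0 0; 0 0 0 0 0 0; 0 0 0 0 0 0; 0 0 0 0 0 0; 0 0 0 0 0 0; 0 0 0 0 0 0; 0 0 0 0 0 0; 0 0 0 0 0 0; 0 0 0 0 0 0; 0 0 0 0 0 0"
}}

```text
time: 25.03
ee_pos: [0.4886, 0.0915, 0.0653]
orientation: [-180.0, -0.2, -30.6]
wrist_force: [-7.4, 1.4, 23.9]
opening: 0.147
grip_force: 61.7
```

Emit:
{"fn": "drive_tool", "kwargs": {
  "series": "0 0 0 0 0 0; 0 0 0 0 0 0; 0 0 0 0 0 0; 0 0 0 0 0 0; 0 0 0 0 0 0; 0 0 0 0 0 0; 0 0 0 0 0 0; 0 0 0 0 0 0; 0 0 0 0 0 0; 0 0 0 0 0 0; 0 0 0 0 0 0; 0 0 0 0 0 0"
}}

```text
time: 26.03
ee_pos: [0.4886, 0.0916, 0.0653]
orientation: [-180.0, -0.2, -30.6]
wrist_force: [-8.3, 1.5, 24.8]
opening: 0.145
grip_force: 61.7
```

```bash
python3 - <<'E'
from h import *
st(); s=snap('wrist'); g,x=profile(s)
for row in g[::2]: print(''.join('#' if a<50 else '+' if a<90 else '-' if a<130 else '.' for a in row[70:125]))
E
```

```text
{'time': np.float64(26.03), 'ee_pos': array([0.4886, 0.0916, 0.0653]), 'orientation': array([-179.95,   -0.2 ,  -30.65]), 'wrist_force': array([-8.31,  1.48, 24.8 ]), 'ft_torque': array([0.16, 1.03, 0.02]), 'opening': np.float64(0.14), 'grip_force': np.float64(61.69), 'qpos': array([ 1.8200e+00,  2.9370e+01,  1.0441e+02, -1.0000e-01,  4.6020e+01,
        1.2253e+02])}
...................................----......##########
------.......------------------------------..-#########
..----------++#+-...........----------+###+-..-########
-----------+#####+------------------+##+++##+--+#######
-----------+++-+##+-----------------+++---+###--#######
-----------++---+##++++++++++-------+++----+##+--######
..........--+-.--###+++++++++++--..--+-....-+##+-.#####
...............-+###+++++++++++++-..........-##+-..####
...............-+###++++++++++++++-.........-+##-...###
...............-++##++++++++++++++-..........+##+...-##
...........---.-++#+++++++++++++++-.-+-......-#++....+#
..........-++-.--+#+++++++++++++++--++-......-#++.....#
..........--+--..+++++++++++++++-...-++-.....-#+-......
............++...-##++++++++++-......-+-.....-##-......
............-+-..-#+..................++.....+#+.......
.............++..+#+...................++...-##-.......
..............++##+.....................-+++##-........
...............-+-........................-+-..........
.......................................................
```

Emit:
{"fn": "drive_tool", "kwargs": {
  "series": "0 0 -0.0005 0 0 0.045; 0 0 -0.0005 0 0 0.045; 0 0 0 0 0 0; 0 0 0 0 0 0; 0 0 0 0 0 0; 0 0 0 0 0 0; 0 0 0 0 0 0; 0 0 0 0 0 0; 0 0 0 0 0 0; 0 0 0 0 0 0; 0 0 0 0 0 0; 0 0 0 0 0 0"
}}

```text
time: 27.08
ee_pos: [0.4886, 0.0915, 0.0658]
orientation: [-179.9, -0.2, -35.8]
wrist_force: [-6.4, 1.3, 19.7]
opening: 0.147
grip_force: 60.8
```

Emit:
{"fn": "drive_tool", "kwargs": {
  "series": "0 0 0 0 0 0; 0 0 0 0 0 0; 0 0 0 0 0 0; 0 0 0 0 0 0; 0 0 0 0 0 0; 0 0 0 0 0 0; 0 0 0 0 0 0; 0 0 0 0 0 0; 0 0 0 0 0 0; 0 0 0 0 0 0; 0 0 0 0 0 0; 0 0 0 0 0 0"
}}

```text
time: 28.08
ee_pos: [0.4886, 0.0915, 0.0659]
orientation: [-179.9, -0.2, -35.8]
wrist_force: [-6.3, 1.9, 19.9]
opening: 0.148
grip_force: 60.8
```

```bash
python3 - <<'E'
from h import *
st(); s=snap('wrist'); g,x=profile(s)
for row in g[::2]: print(''.join('#' if a<50 else '+' if a<90 else '-' if a<130 else '.' for a in row[70:125]))
E
```

```text
{'time': np.float64(28.08), 'ee_pos': array([0.4886, 0.0915, 0.0659]), 'orientation': array([-179.95,   -0.19,  -35.81]), 'wrist_force': array([-6.35,  1.87, 19.89]), 'ft_torque': array([0.11, 0.85, 0.02]), 'opening': np.float64(0.15), 'grip_force': np.float64(60.83), 'qpos': array([ 1.8100e+00,  2.9330e+01,  1.0437e+02, -1.0000e-01,  4.6120e+01,
        1.2769e+02])}
................------............-----......-----...##
-----------..-------------.----------------...--.--..-+
..----------+###+--........----------++####+----.......
-----------+##+###+-----------------+##+++###+---------
-----------+++--+#+-----------------+++----+##+--------
-----------++---+##+--++++++++++----++------+##+-------
...........---..-+##++++++++++++++-----.....-##+-......
.................+##+++++++++++++++--.......-+##+......
.................-+##+++++++++++++++-........-##+-.....
............-....-+##++++++++++++++++-.......-+#+-.....
...........-+-...-+#++++++++++++++++++-......-+#++.....
..........-++-...-++++++++++++++++++++--......+#+-.....
...........-+--...+++++++++++++++++--++-......+++......
............++....+#+-.--++++++++-...-+-......+#+......
.............+-...+#+.................-+-.....+#+......
.............-+-.-++-..................-+-...+#+-......
..............-++##+....................-+++###-.......
................-+-.......................----.........
.......................................................
```

Emit:
{"fn": "drive_tool", "kwargs": {
  "series": "0 0 -0.0002 0 0 0.05; 0 0 -0.0002 0 0 0.05; 0 0 0 0 0 0; 0 0 0 0 0 0; 0 0 0 0 0 0; 0 0 0 0 0 0; 0 0 0 0 0 0; 0 0 0 0 0 0; 0 0 0 0 0 0; 0 0 0 0 0 0; 0 0 0 0 0 0; 0 0 0 0 0 0"
}}

```text
time: 29.13
ee_pos: [0.4885, 0.0915, 0.0662]
orientation: [-179.9, -0.2, -41.5]
wrist_force: [-6.5, 1.4, 19.9]
opening: 0.147
grip_force: 60.8
```

Emit:
{"fn": "drive_tool", "kwargs": {
  "series": "0 0 0 0 0 0; 0 0 0 0 0 0; 0 0 0 0 0 0; 0 0 0 0 0 0; 0 0 0 0 0 0; 0 0 0 0 0 0; 0 0 0 0 0 0; 0 0 0 0 0 0; 0 0 0 0 0 0; 0 0 0 0 0 0; 0 0 0 0 0 0; 0 0 0 0 0 0"
}}

```text
time: 30.13
ee_pos: [0.4885, 0.0915, 0.0662]
orientation: [-179.9, -0.2, -41.5]
wrist_force: [-5.9, 1.2, 19.3]
opening: 0.146
grip_force: 60.8
```

Emit:
{"fn": "drive_tool", "kwargs": {
  "series": "0 0 0 0 0 0; 0 0 0 0 0 0; 0 0 0 0 0 0; 0 0 0 0 0 0; 0 0 0 0 0 0; 0 0 0 0 0 0; 0 0 0 0 0 0; 0 0 0 0 0 0; 0 0 0 0 0 0; 0 0 0 0 0 0; 0 0 0 0 0 0; 0 0 0 0 0 0"
}}

```text
time: 31.13
ee_pos: [0.4886, 0.0915, 0.0662]
orientation: [-179.9, -0.2, -41.5]
wrist_force: [-6.2, 2.0, 18.7]
opening: 0.15
grip_force: 60.8
```

```bash
python3 - <<'E'
from h import *
st(); s=snap('wrist'); g,x=profile(s)
for row in g[::2]: print(''.join('#' if a<50 else '+' if a<90 else '-' if a<130 else '.' for a in row[70:125]))
E
```

```text
{'time': np.float64(31.13), 'ee_pos': array([0.4886, 0.0915, 0.0662]), 'orientation': array([-179.93,   -0.18,  -41.54]), 'wrist_force': array([-6.17,  2.04, 18.7 ]), 'ft_torque': array([0.09, 0.85, 0.  ]), 'opening': np.float64(0.15), 'grip_force': np.float64(60.77), 'qpos': array([ 1.8100e+00,  2.9300e+01,  1.0435e+02, -1.1000e-01,  4.6170e+01,
        1.3342e+02])}
...............------------.---.............-----------
.---------..---............---------------.............
.----------++###++------..----------++#####+-----------
-----------+#+++##+-----------------+#++-++##+---------
-----------++---+##+----------------+++----+##+--------
-----------++----+#+---++++++++++---++------+##+-------
...........-....-+##++++++++++++++++--......-+##-......
.................-+##++++++++++++++++--......-##+-.....
..................+##+++++++++++++++++-......-+#+-.....
...........--.....-##++++++++++++++++++-......-##+.....
..........-++-....-+#++++++++++++++++++-......-+#+-....
..........-++-.....+++++++++++++++++++-.......-+++.....
...........-+--....+++--+++++++++++++++-.......+++.....
............-+.....++-...--+++++++--.-+-.......+++.....
.............+-....++-................-+-.....-##-.....
.............-+-..-#+..................-+-....+#+......
..............-+++##-....................++++##+.......
................-+-........................----........
.......................................................
```

```bash
python3 -c "
from h import *
print(r.finish_job())"
```

```text
the job is handed in; nothing more can be done
None
```

I handed the job in at about 31 s: the level stands on the rubber strip with its ball about 0.3 mm from midway between the rings by my last camera reading, the knob is still gripped and pressed at about 19 N, and the tape roll was never touched.

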